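# Close the pot shaker's guard and start it

## Task

The sample pot is already in the nest of the bench shaker. Fit the lift-off guard over it by its handle, lowering its steel tongue straight and gently into the slot of the interlock switch until the guard sits flat on the deck, fully home; only then push the start lever all the way over, away from you. Leave the pot standing in its nest and do not disturb the other things on the bench.

Things in the scene. Friction and masses are not known exactly. Their poses are not given: they have to be found in the camera images.
- shaker: Fixed low grey machine, its flat deck 160 (x) by 260 (y) mm, 45 mm above the worktop; it stands at another place and yaw each time. Origin on the worktop, under the centre of the pot nest; x points to its back, y to its left, z up. The deck spans y = -118 to +142 mm. At (0, 0): pot nest. At (0, -80 mm): interlock switch, a block with a black lower body and a plain metal head, 48 (x) by 36 (y) mm, 56 mm above the deck. At (0, +110 mm): start lever.
- slot_mouth (a point): Centre of the slot's mouth, in the flat metal top of the interlock switch, 101 mm above the worktop. The slot is a straight rectangle, 27 mm along the shaker's x, 8 mm along its y, 30 mm deep straight down, with a 2 mm chamfer round the mouth. Axes as the shaker's.
- nest (a point): Centre of the pot nest at deck height (45 mm above the worktop). An aluminium ring, 75 mm across and 6 mm high, lies round it.
- guard: Loose lift-off guard, 0.28 kg: a square hood 102 by 102 mm, 80 mm high, open below, of clear panels (3 mm) in an aluminium frame with a solid aluminium top and a handle on top. Inside it is 94 by 94 mm and 76 mm high. It starts upright on the worktop, left of the shaker. Origin at the centre of its open underside; z up; its tongue is on its -y side. Fitted, it stands on the deck with its axes along the shaker's and its origin at the nest centre.
- guard_handle (a point): Centre of the guard's handle: a black bar, 16 mm (x) by 86 mm (y) by 20 mm (z), 110 mm above the guard's underside, to be gripped across its 16 mm. The bar's underside clears the guard's top by 20 mm; two posts carry it at y = -34 and +34 mm.
- tongue_tip (a point): Middle of the lower end of the guard's steel tongue, which hangs straight down from a bracket on the guard's -y side: at (0, -80, 32) mm in the guard's frame. The tongue is 22 mm wide (x), 4 mm thick (y) and 29 mm long below the bracket; the last 3 mm taper. With the guard fully home this tip is 24 mm below the slot's mouth and the bracket stays 5 mm clear of the switch; the guard's rim rests on the deck.
- pot: Loose plastic sample pot with a lid, 63 mm across, 55 mm tall, 75 g, standing in the nest. Origin at the centre of its base.
- start_lever (a joint): Start lever's angle in rad: near 0 is off (it leans 0.5 rad to the shaker's front, -x), 1.0 is fully on (it leans 0.5 rad to the back, +x). It pivots about the shaker's y axis, 67 mm above the worktop; light friction keeps it where it is left.
- start_lever_tip (a point): Centre of the black ball, 26 mm across, at the end of the start lever, 55 mm from the pivot.
- spare_pot: Loose bystander: sample pot with a lid, 63 mm across, 55 mm tall, on the worktop. Origin at its base.
- bottle_tall: Loose bystander: amber screw-cap bottle, 48 mm across, 96 mm tall. Origin at its base.
- bottle_small: Loose bystander: amber screw-cap bottle, 37 mm across, 75 mm tall. Origin at its base.
- brass_weight: Loose bystander: brass knob weight, 38 mm across, 32 mm tall. Origin at its base.
- marker: Loose bystander: felt marker, 138 mm long, lying on the worktop.
There are look-alikes about, which are no part of the job. Leave any turquoise look-alike of the guard alone. What is shaped like the pot but purple is not meant.

How it is judged:
On the way, in this order (a step that is already met when the one before it is completed fails the run):
1. the guard's tongue is fully home in the interlock slot, the guard flat on the deck (z of tongue_tip in the frame of slot_mouth below -0.021 m and horizontal distance between tongue_tip and slot_mouth below 0.006 m and angle between guard's own z axis and vertical below 0.06 rad), for 0.2 s.
2. then the start lever is pushed over to on (all of step 1 and value of joint start_lever above 0.85 rad), for 0.2 s.
At the end, for the whole second after the job is handed in: The tongue's tip is more than 21 mm below the slot's mouth (24 mm is home) and within 6 mm of its centre, the guard upright within 0.06 rad and at rest, the start lever beyond 0.85 of 1.0 rad, and the pot upright (0.1 rad) and at rest in its nest within 10 mm of the centre (all of step 2 and linear speed of each of guard, pot below 0.02 m/s and horizontal distance between pot and nest below 0.01 m and angle between pot's own z axis and vertical below 0.1 rad); the robot touches nothing.
It fails at once if the start lever is pushed over before the tongue is home (value of joint start_lever above 0.5 rad and z of tongue_tip in the frame of slot_mouth above -0.018 m).
It fails at once if the guard is dropped on or forced against the shaker (over 60 N) (contact force between guard and shaker above 60 N).
It fails at once if the pot is tipped over or lifted out of its nest (angle between pot's own z axis and vertical above 0.5 rad or distance between pot and nest above 0.03 m).
It fails at once if a bystander on the bench is shifted by more than 40 mm (distance of any of spare_pot, bottle_tall, bottle_small, brass_weight, marker from where it was at the start of the episode above 0.04 m).
It also fails if it takes over 48 s, if anything falls off the work surface, if the arm or the gripper's body presses on something with over 40 N, if the wrist force passes 120 N, or if a joint passes its speed limit or range.

## Robot

A 6-joint arm with a two-finger parallel gripper is mounted at the origin on the work surface; the furniture and walls round the work are solid. World frame = base frame: x ahead of the robot, y to its left, z up, the work surface at z = 0. Lengths are in m, angles in rad, forces in N, time in s.
With the tool pointing down it reaches from about 0.375 to 0.75 m from the base axis. Payload 9 kg.
Tool frame: the origin (TCP) lies at the very end of the fingers, on their centre line; the grasp point (between the pads) lies 19 mm behind it (arm.grasp_offset is the distance from the TCP to the grasp point, in m); z points along the fingers, y is the direction in which the jaws open and shut (so a half turn about z gives the same grasp; the last joint's range is limited). The gripper opens to 85 mm and grips with 20 to 120 N. Pads are 22 mm wide; open, the fingers measure 114 mm over their backs; the gripper's body (76 mm by 85 mm) begins 54 mm behind the grasp point. The pads swing forward as they close: fully open they stand 13 mm farther back than shut.
Start: joints at [-1.418, 0.104, 0.097, 1.564, 0, 1.353], TCP at [0.217, -0.559, 0.231] pointing down, gripper open.
Joint ranges: [-2.99, 2.99], [-0.84, 1.86], [-1.1, 1.16], [-1.84, 2.11], [-1.51, 1.56], [-3.14, 3.14]. Speed limits (rad/s): [2.22, 2.22, 2.57, 3.14, 3.14, 3.14].

## Interface

Orientations are given as a rotation vector (axis times angle).
In Python, from plant import arm, jaws, vision, job, nets gives the robot as it stands. Calls block until the motion is done:
- arm.move_ptp(position, orientation): joint-space move of the TCP to a pose.
- arm.move_l(position, v=0.15, attitude=None, force_limit=None): straight line of the TCP; attitude=None keeps the orientation; v is the mean speed in m/s. With force_limit (N) it stops when the force on the tool has changed by that much, and returns True; else False.
- arm.move_j(angles): joint-space move.
- jaws.command_gripper(opening): opening from 0.0 (shut) to 1.0 (fully open); the grip force is fixed at half the most; returns when the fingers have stopped.
- arm.pause(seconds).
- arm.inverse_kinematics(position, orientation): joint angles nearest the present ones, or None.
- arm.read_state(): the state.
- vision.get_image(name): name is "scene" or "side" or "wrist"; returns a dict with "image" (420x560x3 uint8, red, green, blue), "mtx" (3x3 intrinsics, pixels), "cam_to_world" (4x4, takes a point from camera to world coordinates). Camera axes: x right, y up, looking along -z (the intrinsics and any distortion apply to the point x, -y, -z); pixel columns grow to the right and rows downward; lengths in m; the calibration is good to about 2 mm. A picture is of the moment at which its call begins. There is no depth.
A pose or a line that the arm cannot do raises arm.Unreachable and nothing moves.
- job.hand_in(): hands the job in, once; it reports no verdict.
Trained networks look in the newest picture that a camera, given by its name, has taken for a name from the list of things; names that differ only in an ending like _2 or _b are one class to them, and where a whole thing is asked for, a point or a joint stands for the part that bears it (a point fixed in the world has none). Each returns a list of dicts, best first, with "confidence" (0 to 1); they miss things now and then, are a little off and sometimes report something else, mostly with a low value. They report only what shows in the picture. A call takes as long as a camera call. They do not tell look-alikes from the thing itself.
- nets.find_in(camera, thing): "bbox" ([left, top, right, bottom] in pixels, round what is visible of it).
- nets.silhouettes(camera, thing): "mask" (420x560 bool, what is visible of it) and "bbox" ([left, top, right, bottom] in pixels, round what is visible of it).
The state is a dict: "time_s": time; "q": joint angles; "joint_velocities": joint speeds; "joint_torque": joint torques, N m; "position": TCP position; "tool_rot": TCP orientation; "contact_force": force on the tool from outside, world axes, zero at the start; "moment": the same for the moment, N m; "finger_gap": opening from 0.0 (shut) to 1.0 (fully open).
Only numpy, scipy, OpenCV 4.12 (cv2) and the standard library are available. Lean on these libraries where they do the work, as an engineer would, in place of code of your own. Each camera call takes 0.05 s, during which the arm holds its last target.

## Working session

There is one attempt and no reset: what is moved stays moved. The work goes in short steps, each a Python script; the robot and the scene stay as the last script left them, time stands still between calls to the robot, and variables do not carry over. Pictures are saved under pics/ and viewed, and the job is handed in when it is done.

```bash
mkdir -p pics; ls; python3 - <<'E'
from plant import arm, jaws, vision, job, nets
import cv2
for n in ["scene","side","wrist"]:
    d=vision.get_image(n); cv2.imwrite(f"pics/{n}0.png",d["image"][:,:,::-1]); print(n,d["mtx"].round(1).tolist(),d["cam_to_world"].round(3).tolist(), [k for k in d])
    for t in ["shaker","guard","guard_handle","tongue_tip","start_lever_tip","pot"]:
        print(t,[(r["bbox"],round(r["confidence"],2)) for r in nets.find_in(n,t)][:3])
s=arm.read_state();print(s["time_s"],s["position"],s["tool_rot"])
E
```

```text
pics
scene [[450.0, 0.0, 280.1], [0.0, 450.0, 212.3], [0.0, 0.0, 1.0]] [[0.455, 0.425, -0.782, -0.612], [-0.89, 0.221, -0.398, -0.535], [0.004, 0.878, 0.479, 0.786], [0.0, 0.0, 0.0, 1.0]] ['image', 'mtx', 'cam_to_world']
shaker [([298.5, 208.5, 381.4, 261.3], 0.56)]
guard [([129.1, 224.5, 145.7, 237.9], 0.57), ([338.7, 208.7, 356.8, 232.7], 0.38)]
guard_handle []
tongue_tip [([128.4, 222.3, 144.5, 242.9], 0.55)]
start_lever_tip [([310.1, 207.9, 318.2, 218.1], 0.55), ([299.2, 206.5, 386.2, 258.0], 0.26)]
pot [([284.6, 199.4, 301.1, 221.9], 0.88), ([339.5, 211.6, 353.5, 230.9], 0.56), ([300.2, 205.1, 381.6, 263.2], 0.28)]
side [[443.6, 0.0, 279.3], [0.0, 443.6, 209.4], [0.0, 0.0, 1.0]] [[0.994, 0.052, -0.099, 0.37], [-0.112, 0.419, -0.901, -0.975], [-0.006, 0.907, 0.422, 0.571], [0.0, 0.0, 0.0, 1.0]] ['image', 'mtx', 'cam_to_world']
shaker [([284.0, 212.1, 406.9, 321.2], 0.8), ([309.1, 213.5, 321.2, 232.0], 0.6)]
guard [([239.7, 160.7, 278.9, 203.4], 0.97), ([177.0, 167.2, 225.8, 210.2], 0.92)]
guard_handle [([182.6, 166.4, 225.3, 213.1], 0.97), ([243.1, 161.1, 279.9, 205.8], 0.94), ([331.6, 237.4, 359.9, 272.5], 0.16)]
tongue_tip [([238.1, 159.4, 278.7, 206.7], 0.81), ([265.7, 302.0, 282.4, 342.3], 0.46), ([329.2, 235.4, 363.1, 272.3], 0.22)]
start_lever_tip [([305.9, 211.4, 323.0, 232.6], 0.61)]
pot [([334.0, 212.0, 358.8, 239.5], 0.97), ([332.6, 239.1, 361.6, 271.7], 0.78)]
wrist [[331.8, 0.0, 276.7], [0.0, 331.8, 213.4], [0.0, 0.0, 1.0]] [[0.364, 0.897, 0.251, 0.28], [-0.931, 0.351, 0.098, -0.535], [-0.0, -0.27, 0.963, 0.373], [0.0, 0.0, 0.0, 1.0]] ['image', 'mtx', 'cam_to_world']
shaker []
guard []
guard_handle []
tongue_tip []
start_lever_tip []
pot []
1.05 [ 0.2174158  -0.55925625  0.23133393] [3.08764473e+00 5.79074275e-01 7.09540525e-06]
```

View pics/scene0.png

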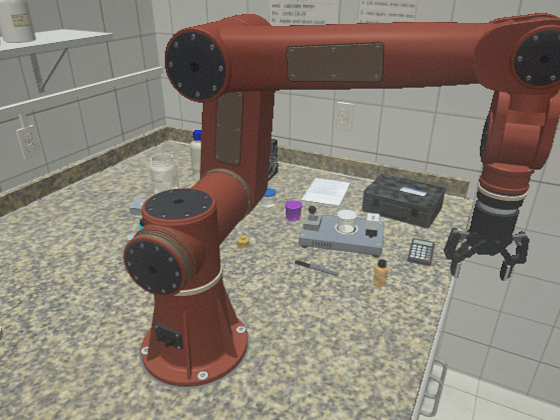

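View pics/side0.png

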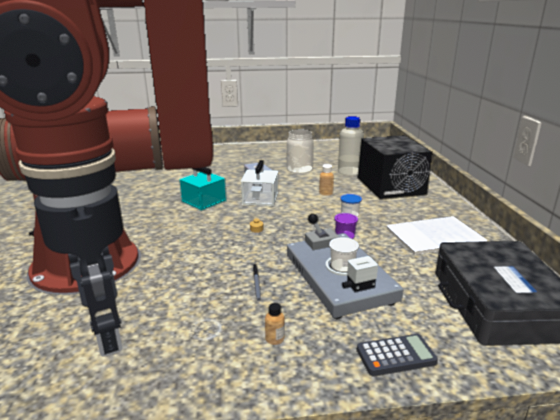

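Side view: clear guard at about (258,185), turquoise look-alike at (203,190), shaker at (343,275), lever ball at (313,218), switch at (361,272). I'll get rough positions and then look with the wrist camera.

```bash
cat > h.py <<'E'
from plant import arm, jaws, vision, job, nets
import numpy as np, cv2
from scipy.spatial.transform import Rotation as R
def snap(n,fn=None):
    d=vision.get_image(n)
    if fn: cv2.imwrite(f"pics/{fn}.png",d["image"][:,:,::-1])
    return d
def px2w(d,u,v,z):
    K=d["mtx"];T=d["cam_to_world"]
    r=np.linalg.solve(K,[u,v,1.]);r=T[:3,:3]@np.array([r[0],-r[1],-r[2]])
    o=T[:3,3];return o+r*(z-o[2])/r[2]
def proj(d,P):
    P=np.atleast_2d(P);T=d["cam_to_world"];c=(P-T[:3,3])@T[:3,:3];c=c*[1,-1,-1]
    q=c@d["mtx"].T;return q[:,:2]/q[:,2:]
def down(yaw): # tool y axis (jaw) direction = yaw+... ; tool x at angle yaw
    return (R.from_euler('z',yaw)*R.from_euler('x',np.pi)).as_rotvec()
E
python3 - <<'E'
from h import *
d=snap("side")
for n,u,v,z in [("guardbottom",258,203,0),("handle",262,167,.11),("nest",342,266,.045),("ball",313,218,.115),("sw",362,268,.101),("purple",346,238,0),("marker",257,285,0),("spare",350,217,0),("amber",275,340,0),("brass",257,230,0),("amber2",327,193,0),("turq",203,205,0)]:
    print(n,px2w(d,u,v,z).round(3))
print(R.from_rotvec(arm.read_state()["tool_rot"]).as_matrix().round(2))
E
```

```text
guardbottom [0.443 0.3   0.   ]
handle [0.46  0.326 0.11 ]
nest [ 0.597 -0.162  0.045]
ball [ 0.55  -0.058  0.115]
sw [ 0.61  -0.26   0.101]
purple [0.661 0.042 0.   ]
marker [ 0.41  -0.147  0.   ]
spare [0.704 0.166 0.   ]
amber [ 0.431 -0.329  0.   ]
brass [0.427 0.118 0.   ]
amber2 [0.675 0.353 0.   ]
turq [0.271 0.306 0.   ]
[[ 0.93  0.36  0.  ]
 [ 0.36 -0.93 -0.  ]
 [-0.    0.   -1.  ]]
```

```bash
python3 - <<'E'
from h import *
for z in (0.42,0.38,0.34,.3):
    q=arm.inverse_kinematics([0.56,-0.16,z],down(0.0)); print(z,q)
    if q is not None: break
arm.move_ptp([0.56,-0.16,z],down(0.0))
d=snap("wrist","w1"); np.savez("w1.npz",**d)
for t in ["start_lever_tip","pot","shaker"]:
        print(t,[(np.round(r["bbox"]),round(r["confidence"],2)) for r in nets.find_in("wrist",t)][:3])
print(arm.read_state()["time_s"])
E
```

```text
0.42 [-0.5027024   0.20352359  0.56160327  1.928876    0.          2.63889026]
start_lever_tip [(array([191., 163., 210., 190.]), 0.82)]
pot [(array([250., 119., 297., 165.]), 0.93), (array([104.,  74., 156., 121.]), 0.79)]
shaker [(array([250., 121., 297., 164.]), 0.68), (array([176.,  68., 360., 207.]), 0.67)]
3.3167
```

View pics/w1.png

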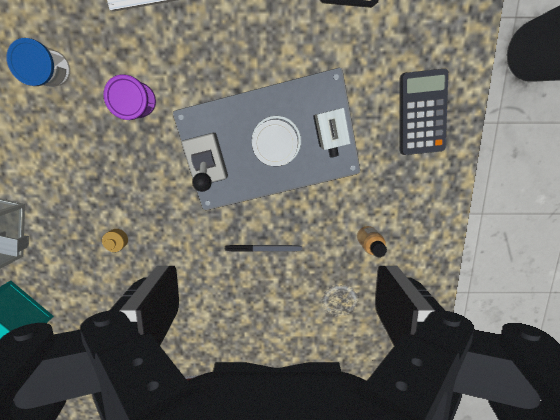

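```bash
python3 - <<'E'
import cv2
a=cv2.imread("pics/w1.png")[55:220,160:370]; cv2.imwrite("pics/w1c.png",cv2.resize(a,None,fx=3.7,fy=3.6,interpolation=2))
a=cv2.imread("pics/w1.png")[95:165,305:365]; cv2.imwrite("pics/w1d.png",cv2.resize(a,None,fx=8,fy=8,interpolation=2))
E
```

```text
(no output)
```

View pics/w1c.png

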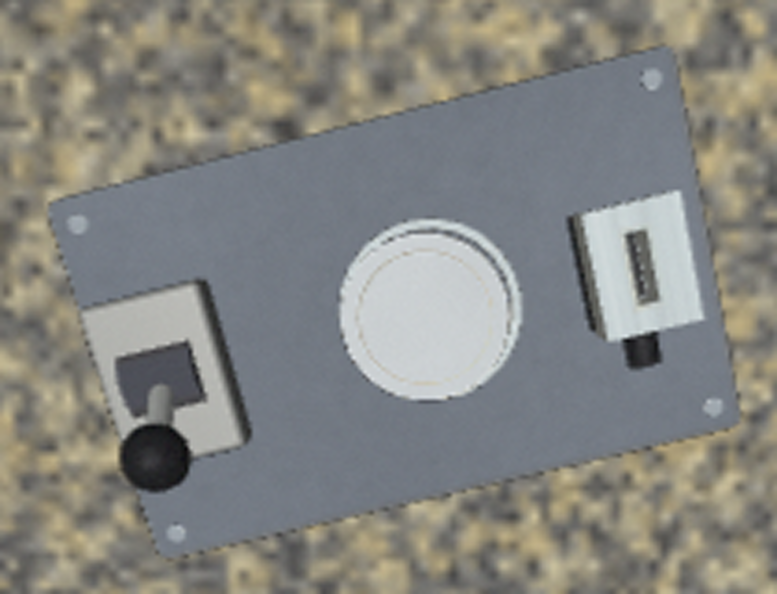

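View pics/w1d.png

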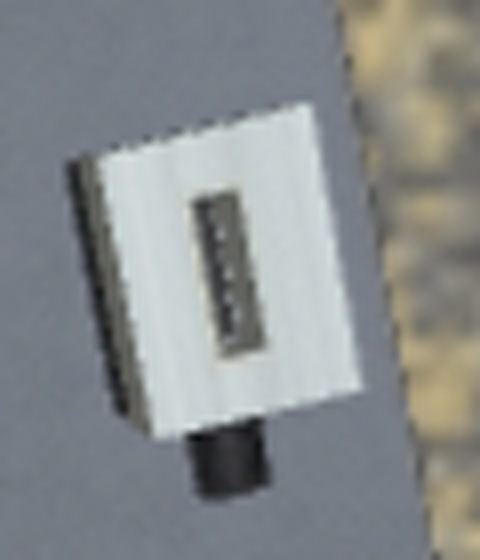

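```bash
cat >> h.py <<'E'
from scipy.optimize import least_squares
def sh2w(p,P):
    P=np.atleast_2d(P);c,s=np.cos(p[2]),np.sin(p[2])
    return np.c_[p[0]+c*P[:,0]-s*P[:,1],p[1]+s*P[:,0]+c*P[:,1],P[:,2]]
def fit(obs,p0):  # obs list of (d, P local, uv)
    f=lambda p:np.concatenate([(proj(d,sh2w(p,P))-uv).ravel() for d,P,uv in obs])
    r=least_squares(f,p0,loss='soft_l1',x_scale=[.01,.01,.01]);return r.x,f(r.x).reshape(-1,2)
E
python3 - <<'E'
from h import *
d=dict(np.load("w1.npz"))
uv=np.array([[52,203],[672,46],[739,428],[167,560]])/[3.7,3.6]+[160,55]
P=np.array([[.08,.142,.045],[.08,-.118,.045],[-.08,-.118,.045],[-.08,.142,.045]])
uv2=np.array([[105,157],[311,102],[363,388],[152,437],[230,273]])/8+[305,95]
P2=np.array([[.024,-.062,.101],[.024,-.098,.101],[-.024,-.098,.101],[-.024,-.062,.101],[0,-.08,.101]])
for o in ([(d,P,uv)],[(d,P2,uv2)],[(d,P,uv),(d,P2,uv2)]):
    p,r=fit(o,[.6,-.16,.2]);print(p.round(4),r.round(1).tolist())
print("slot",sh2w(p,[0,-.08,.101]), "lever", sh2w(p,[0,.11,.067]), px2w(d,201,182,.115))
np.save("sh.npy",p)
E
```

```text
[ 0.5953 -0.1613  0.2392] [[-2.8, -0.1], [1.8, -1.1], [2.4, 0.4], [-2.2, 1.6]]
[ 0.597  -0.1604  0.2318] [[-0.8, -0.4], [0.2, -0.1], [-0.1, 0.2], [0.3, 0.3], [0.3, 0.0]]
[ 0.596  -0.1606  0.2414] [[-3.3, -0.3], [1.2, -1.8], [2.1, -0.2], [-2.5, 1.3], [-0.9, -0.1], [0.0, 0.0], [0.1, 0.3], [0.5, 0.5], [0.3, 0.2]]
slot [[ 0.61509569 -0.23827989  0.101     ]] lever [[ 0.5696709  -0.05378981  0.067     ]] [ 0.54579827 -0.05831206  0.115     ]
```

```bash
python3 - <<'E'
from h import *
arm.move_ptp([0.45,0.30,.40],down(-np.pi/2))
d=snap("wrist","w2"); np.savez("w2.npz",**d)
print(d["cam_to_world"].round(3).tolist(),arm.read_state()["time_s"],arm.read_state()["q"].round(2))
E
```

```text
[[-1.0, 0.001, 0.002, 0.449], [-0.001, -0.963, -0.268, 0.231], [0.001, -0.268, 0.963, 0.542], [0.0, 0.0, 0.0, 1.0]] 6.5917 [ 0.35  0.04  0.35  1.88 -0.   -1.22]
```

View pics/w2.png

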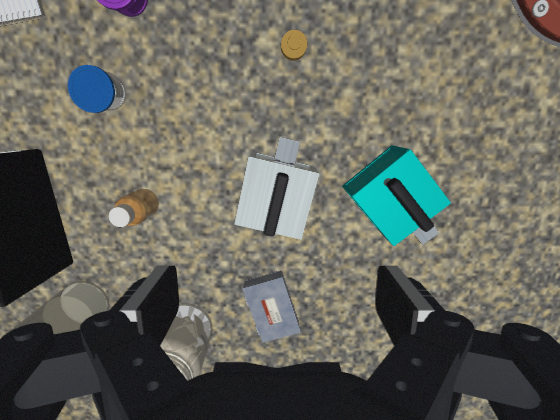

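```bash
python3 - <<'E'
import cv2
a=cv2.imread("pics/w2.png")[130:250,225:330]; cv2.imwrite("pics/w2c.png",cv2.resize(a,None,fx=5,fy=5,interpolation=2))
E
```

```text
(no output)
```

View pics/w2c.png

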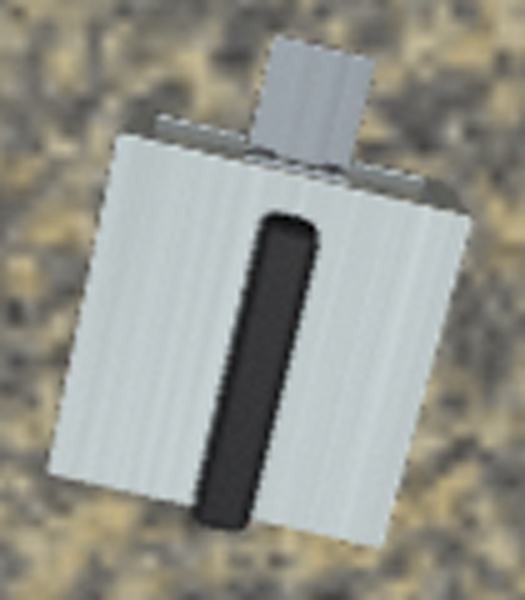

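```bash
python3 - <<'E'
from h import *
d=dict(np.load("w2.npz"))
uv=np.array([[118,132],[471,215],[383,547],[50,473],[290,214],[222,527]])/5+[225,130]
P=np.array([[.051,-.051,.08],[-.051,-.051,.08],[-.051,.051,.08],[.051,.051,.08],[0,-.043,.12],[0,.043,.12]])
for sl in (slice(0,4),slice(4,6),slice(0,6)):
    p,r=fit([(d,P[sl],uv[sl])],[.45,.34,.2]);print(p.round(4),r.round(1).tolist())
np.save("g.npy",p)
E
```

```text
[ 0.4491  0.3393 -0.2264] [[-0.3, -0.3], [0.7, -0.3], [0.4, 0.4], [-0.9, 0.3]]
[ 0.4491  0.3373 -0.2072] [[-0.0, 0.1], [0.0, -0.1]]
[ 0.4491  0.3386 -0.2221] [[-0.5, -0.7], [0.6, -0.9], [0.5, -0.2], [-0.8, 0.1], [0.5, 1.2], [-0.4, 0.7]]
```

```bash
python3 - <<'E'
from h import *
g=np.load("g.npy"); o=down(-np.pi/2+g[2])
arm.move_ptp([g[0],g[1],.22],o)
jaws.command_gripper(0.6)
arm.move_l([g[0],g[1],.091],v=.1)
print(arm.read_state()["contact_force"].round(1))
jaws.command_gripper(0.0)
s=arm.read_state();print(s["finger_gap"],s["contact_force"].round(1),s["position"])
print(arm.move_l([g[0],g[1],.24],v=.1))
s=arm.read_state();print(s["finger_gap"],s["contact_force"].round(1),s["moment"].round(2),s["time_s"])
d=snap("wrist","w3"); np.savez("w3.npz",**d); snap("side","s3")
E
```

```text
[-0.4  0.9 -0.4]
0.17721178340275043 [ 0.8 -1.   0.2] [0.44928384 0.33865626 0.09116529]
False
0.17585552199971363 [-0.4  0.2 -2.8] [-0.04  0.03 -0.01] 11.2833
```

View pics/w3.png

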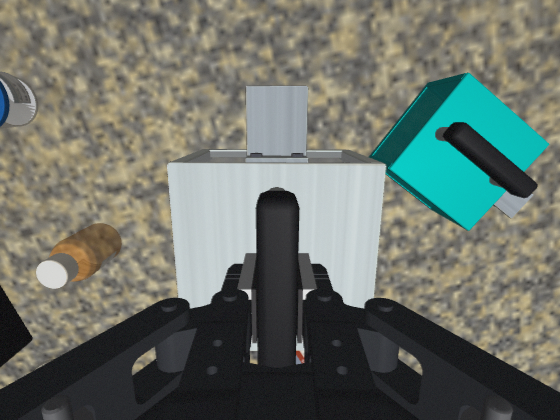

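View pics/s3.png

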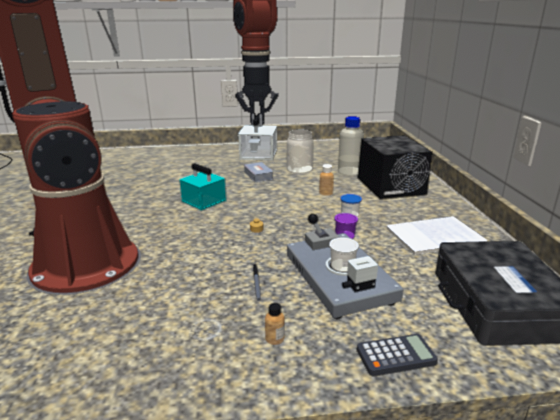

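```bash
python3 - <<'E'
from h import *
import cv2
im=cv2.imread("pics/w3.png")
cv2.imwrite("pics/w3c.png",cv2.resize(im[70:220,150:400],None,fx=3.2,fy=3.2,interpolation=2))
d=dict(np.load("w3.npz")); g=np.load("g.npy"); s=arm.read_state(); print(s["position"])
z0=s["position"][2]-.091
P=np.array([[.051,-.051,.08+z0],[-.051,-.051,.08+z0],[0,-.043,.12+z0]])
print(proj(d,sh2w(g,P)))
E
```

```text
[0.44885902 0.33849152 0.2394166 ]
[[161.68077173 161.27803614]
 [384.89024455 161.63742664]
 [272.53977077 198.05397947]]
```

View pics/w3c.png

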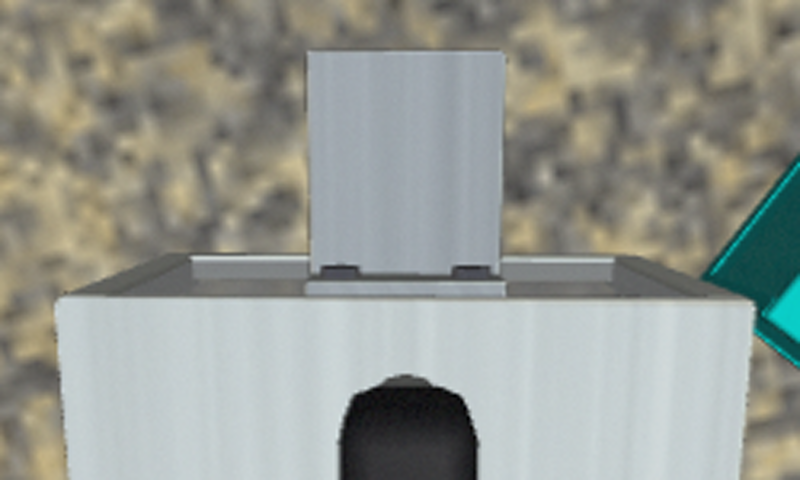

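```bash
python3 - <<'E'
from h import *
p=[.5965,-.1605,.235]
arm.move_l([p[0],p[1],.245],v=.15,attitude=down(-np.pi/2+p[2]))
arm.move_l([p[0],p[1],.215],v=.1)
arm.pause(.3)
d=snap("wrist","w4"); np.savez("w4.npz",**d); d2=snap("side","s4");np.savez("s4.npz",**d2);snap("scene","c4")
s=arm.read_state();print(s["position"],s["q"].round(2),s["contact_force"].round(1),s["time_s"])
np.save("tcp4.npy",s["position"])
im=d["image"][:,:,::-1]; cv2.imwrite("pics/w4c.png",cv2.resize(im[30:200,150:400],None,fx=3.2,fy=3.2,interpolation=2))
im=d2["image"][:,:,::-1]; cv2.imwrite("pics/s4c.png",cv2.resize(im[150:320,270:430],None,fx=3.5,fy=3.5,interpolation=2))
E
```

```text
[ 0.59658516 -0.16055029  0.21523279] [-0.47  0.16  0.12  1.54 -0.   -2.28] [ 0.5  0.4 -1.7] 15.9
```

View pics/w4.png

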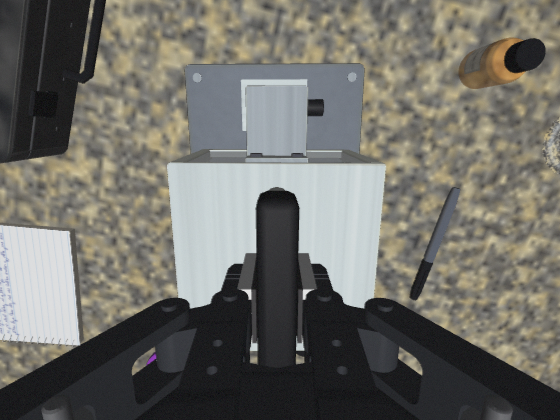

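View pics/w4c.png

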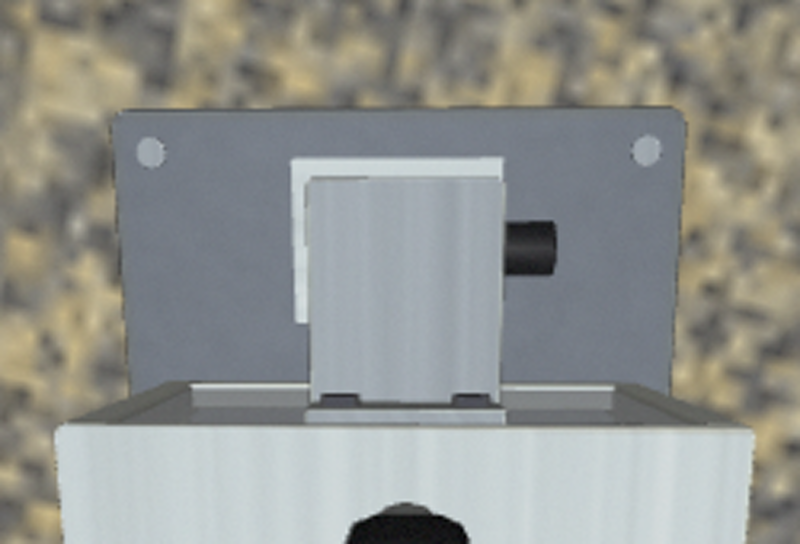

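View pics/s4c.png

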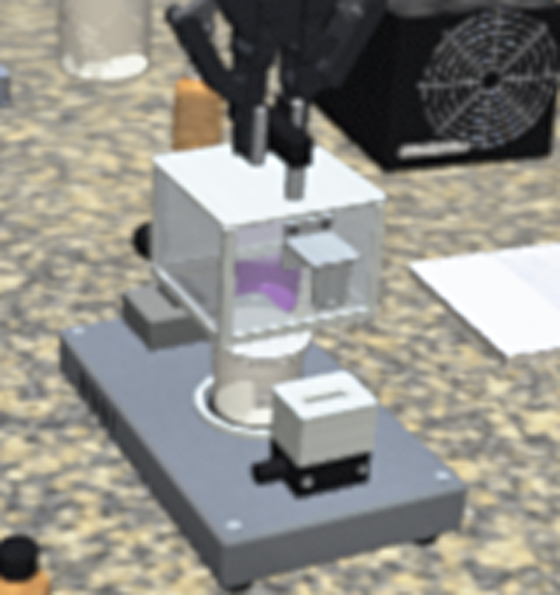

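```bash
python3 - <<'E'
from h import *
s=arm.read_state()
T=np.eye(4);T[:3,:3]=R.from_rotvec(s["tool_rot"]).as_matrix();T[:3,3]=s["position"]
C=np.linalg.inv(T)@dict(np.load("w4.npz"))["cam_to_world"];print(C.round(4))
d=dict(np.load("w4.npz"));
p=np.r_[s["position"][:2],.235]; z0=s["position"][2]-.091
P=np.array([[.051,-.051,.08+z0],[-.051,-.051,.08+z0]])
print(proj(d,sh2w(p,P)), np.array([[58,427],[755,430]])/3.2+[150,30])
uv=np.array([[291,158],[504,158],[296,322]])/3.2+[150,30]
P2=np.array([[.024,-.098,.101],[-.024,-.098,.101],[.024,-.062,.101]])
print(proj(d,sh2w(p,P2)),uv)
for q in ([.5965,-.1605,.235],):
  f=lambda x:(proj(d,sh2w(np.r_[x,.235],P2))-uv).ravel()
  r=least_squares(f,p[:2]);print(r.x,r.fun.round(1))
# side camera check
e=dict(np.load("s4.npz"))
pts=np.array([[0,-.08,.101],[.0135,-.08,.101],[-.0135,-.08,.101]])
print("slot proj in s4c", (proj(e,sh2w(p,pts))-[270,150])*3.5)
tt=np.array([[.011,-.08,.032+z0],[-.011,-.08,.032+z0]])
print("tongue proj", (proj(e,sh2w(p,tt))-[270,150])*3.5)
a=e["image"][:,:,::-1]
cv2.imwrite("pics/s4d.png",cv2.resize(a[205:285,340:385],None,fx=10,fy=7.5,interpolation=2))
E
```

```text
[[ 1.800e-03  9.633e-01  2.684e-01  6.810e-02]
 [ 1.000e+00 -1.600e-03 -1.200e-03  1.100e-03]
 [-7.000e-04  2.684e-01 -9.633e-01 -1.420e-01]
 [ 0.000e+00  0.000e+00  0.000e+00  1.000e+00]]
[[162.51420316 159.66138734]
 [385.20258575 160.06028761]] [[168.125  163.4375]
 [385.9375 164.375 ]]
[[241.60122488  77.90838559]
 [308.28798771  78.04405241]
 [242.87528797 129.48981767]] [[240.9375  79.375 ]
 [307.5     79.375 ]
 [242.5    130.625 ]]
[ 0.59681501 -0.15956212] [ 0.1 -0.1  0.1  0.  -0.2  0.1]
slot proj in s4c [[319.76778805 391.56452139]
 [340.56896698 387.21912293]
 [298.77181949 395.9506117 ]]
tongue proj [[344.34458209 303.14265974]
 [309.42438855 309.78537878]]
```

View pics/s4d.png

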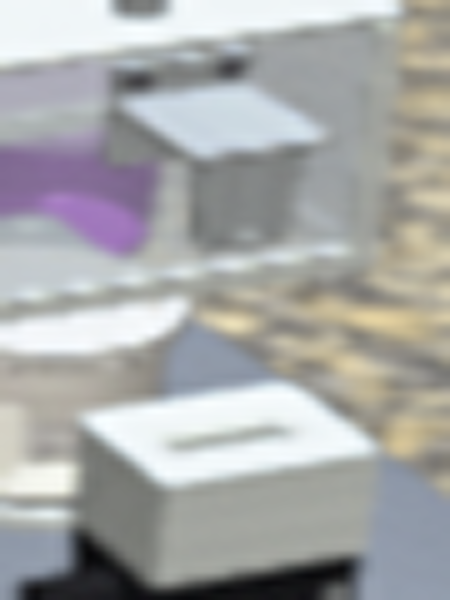

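```bash
cat >> h.py <<'E'
YAW=.235
def loc(dx,dy): return np.array([np.cos(YAW)*dx-np.sin(YAW)*dy,np.sin(YAW)*dx+np.cos(YAW)*dy])
E
python3 - <<'E'
from h import *
t=np.load("tcp4.npy"); xy=t[:2]+loc(.0015,-.0005)
np.save("xy.npy",xy)
print(arm.move_l([*xy,.168],v=.06,force_limit=8))
arm.pause(.2)
d2=snap("side");np.savez("s5.npz",**d2);d=snap("wrist","w5");np.savez("w5.npz",**d)
s=arm.read_state();print(s["position"],s["contact_force"].round(1),s["time_s"])
im=d2["image"][:,:,::-1]; cv2.imwrite("pics/s5c.png",cv2.resize(im[215:290,320:400],None,fx=9,fy=8,interpolation=2))
im=d["image"][:,:,::-1]; cv2.imwrite("pics/w5c.png",cv2.resize(im[30:200,150:400],None,fx=3.2,fy=3.2,interpolation=2))
E
```

```text
False
[ 0.59828709 -0.1607524   0.16829934] [-0.2  0.4 -2.1] 17.1333
```

View pics/s5c.png

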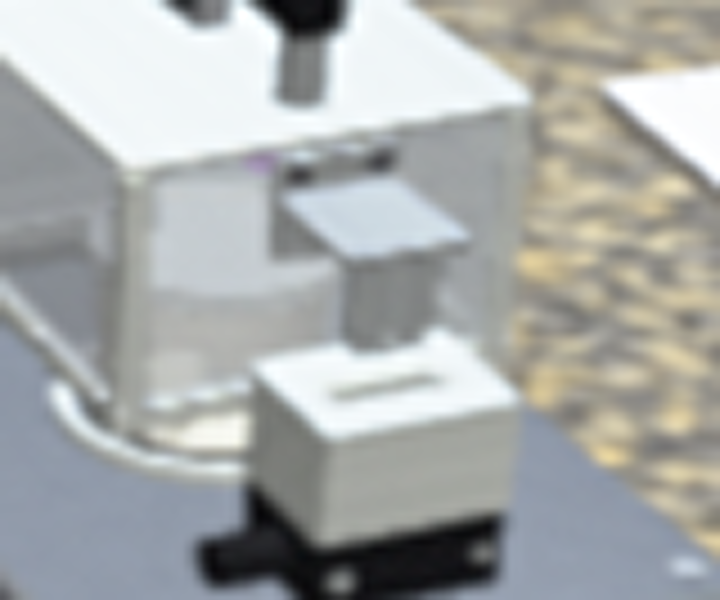

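View pics/w5c.png

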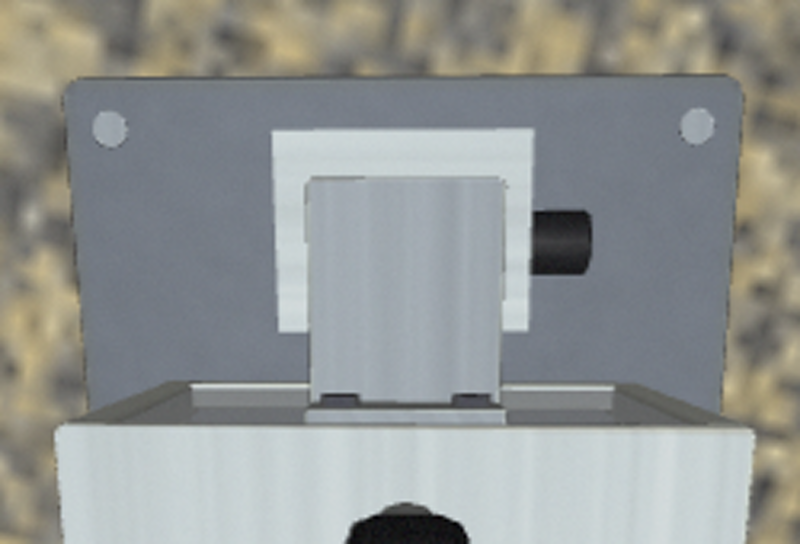

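```bash
python3 - <<'E'
from h import *
d=dict(np.load("w5.npz"));e=dict(np.load("s5.npz"));s=arm.read_state();t=s["position"];z0=t[2]-.091
p=np.r_[t[:2],YAW]
uv=np.array([[272,130],[534,129],[528,331],[278,331]])/3.2+[150,30]
P2=np.array([[.024,-.098,.101],[-.024,-.098,.101],[-.024,-.062,.101],[.024,-.062,.101]])
q,r=fit([(d,P2,uv)],p);print("sw",q-p,r.round(1).tolist())
x=q[:2]-p[:2];print("local",loc(0,0),np.cos(YAW)*x[0]+np.sin(YAW)*x[1],-np.sin(YAW)*x[0]+np.cos(YAW)*x[1])
G=np.array([[.051,-.051,.08+z0],[-.051,-.051,.08+z0]]);print(proj(d,sh2w(p,G)))
# side
S=lambda P:(proj(e,sh2w(p,P))-[320,215])*[9,8]
print("sw top",S(P2).round(),"slot",S([[.0135,-.08,.101],[-.0135,-.08,.101]]).round())
print("tip",S([[.011,-.08,.032+z0],[-.011,-.08,.032+z0]]).round(),"tongue top",S([[.011,-.082,.061+z0],[-.011,-.082,.061+z0]]).round())
print("guard top front",S(G).round(),"rim front",S([[.051,-.051,z0],[-.051,-.051,z0]]).round())
E
```

```text
sw [-0.00146952  0.00110444  0.00295363] [[-0.2, -0.3], [0.1, -0.1], [0.2, 0.2], [-0.1, 0.3]]
local [0. 0.] -0.001171964357832906 0.0014162522517701308
[[162.0112145  159.55517084]
 [385.2055416  159.94984476]]
sw top [[517. 393.]
 [324. 430.]
 [245. 357.]
 [434. 323.]] slot [[433. 365.]
 [326. 385.]]
tip [[426. 338.]
 [339. 355.]] tongue top [[442. 241.]
 [352. 256.]]
guard top front [[533.  92.]
 [126. 158.]] rim front [[503. 362.]
 [110. 435.]]
```

```bash
python3 - <<'E'
from h import *
xy=np.load("xy.npy")+loc(.0003,-.0001)
def go(z,v=.025,fl=8):
    r=arm.move_l([*xy,z],v=v,force_limit=fl);s=arm.read_state();print(z,r,s["position"].round(4),s["contact_force"].round(1),s["moment"].round(2),round(s["time_s"],2));return r
for z in (.158,.150,.143,.138):
    if go(z): break
E
```

```text
0.158 False [ 0.5984 -0.1606  0.1578] [-0.1  0.9 -1.2] [ 0.05 -0.03 -0.01] 17.68
0.15 False [ 0.5983 -0.1606  0.1498] [-0.2  1.4 -2.8] [ 0.05 -0.01  0.06] 18.15
0.143 False [ 0.5983 -0.1606  0.1427] [ 0.3 -0.1 -2.2] [-0.02 -0.06  0.03] 18.58
0.138 False [ 0.5983 -0.1606  0.1377] [ 0.  -0.  -2.7] [-0.04 -0.02 -0.01] 18.93
```

Tongue entered the slot without resistance. Going on until it seats.

```bash
python3 - <<'E'
from h import *
xy=np.load("xy.npy")+loc(.0003,-.0001)
r=arm.move_l([*xy,.130],v=.015,force_limit=8);s=arm.read_state();print(r,s["position"].round(4),s["contact_force"].round(1),s["time_s"])
d2=snap("side");im=d2["image"][:,:,::-1]; cv2.imwrite("pics/s6c.png",cv2.resize(im[180:320,280:410],None,fx=4.6,fy=4.2,interpolation=2))
E
```

```text
True [ 0.5991 -0.1608  0.136 ] [1.  1.1 3.7] 19.25
```

View pics/s6c.png

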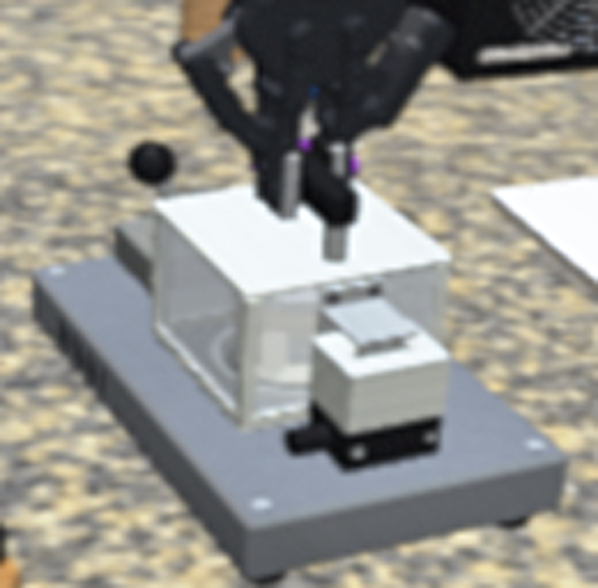

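```bash
python3 - <<'E'
from h import *
p=np.array([.5975,-.1603]);xy=arm.read_state()["position"][:2]
jaws.command_gripper(0.55)
s=arm.read_state();print(s["finger_gap"],s["position"].round(4),s["contact_force"].round(1))
arm.move_l([*xy,.25],v=.12)
jaws.command_gripper(0.0)
a=p+loc(-.09,.112)
arm.move_l([*a,.25],v=.2)
snap("side","s7");d=snap("wrist","w7");s=arm.read_state();print(s["position"],s["time_s"],s["contact_force"].round(1))
E
```

```text
0.5484675436271927 [ 0.5981 -0.1605  0.1345] [-0.1 -0.2  0.1]
[ 0.48443556 -0.07294367  0.24977637] 22.3 [0.  1.4 0.4]
```

View pics/s7.png

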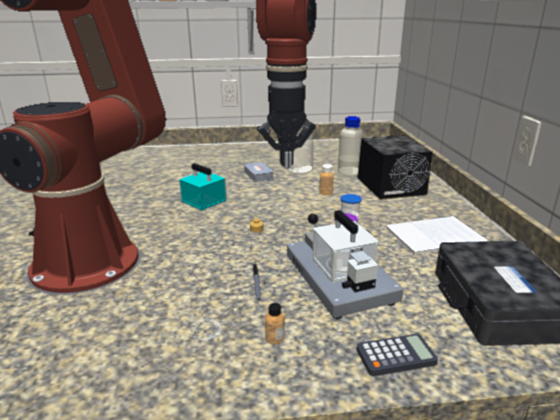

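View pics/w7.png

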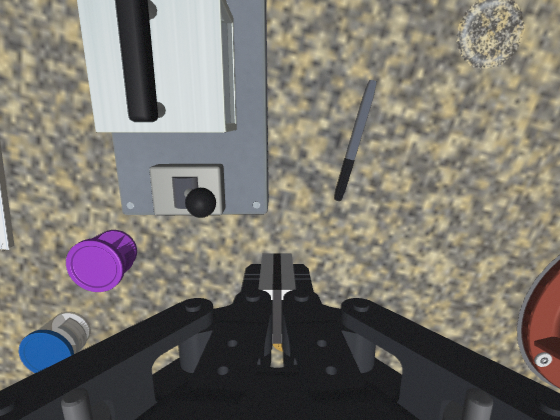

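```bash
python3 - <<'E'
from h import *
p=np.array([.5975,-.1603])
def S(r):
    s=arm.read_state();print(r,s["position"].round(4),s["contact_force"].round(1),round(s["time_s"],2))
S(arm.move_l([*(p+loc(-.09,.112)),.106],v=.12,force_limit=10))
S(arm.move_l([*(p+loc(-.062,.112)),.106],v=.06,force_limit=15))
S(arm.move_l([*(p+loc(.003,.112)),.106],v=.06,force_limit=15))
snap("side","s8");d=snap("wrist","w8")
E
```

```text
False [ 0.4844 -0.0726  0.1068] [0.2 0.5 0.1] 23.65
False [ 0.511  -0.0657  0.1059] [-0.4 -0.6  0.5] 24.27
False [ 0.5728 -0.0509  0.1055] [-8.7 -1.5  2.2] 25.5
```

View pics/w8.png

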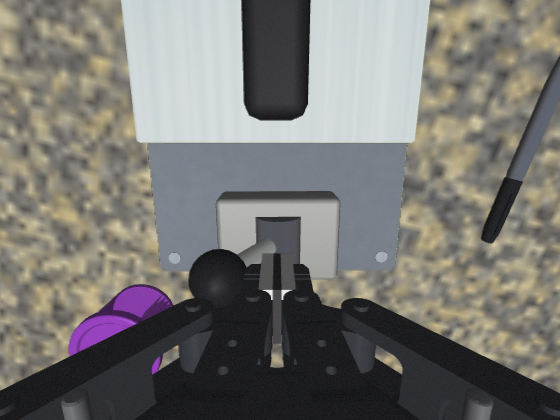

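```bash
python3 - <<'E'
from h import *
p=np.array([.5975,-.1603])
def S(r):
    s=arm.read_state();print(r,s["position"].round(4),s["contact_force"].round(1),round(s["time_s"],2))
S(arm.move_l([*(p+loc(.008,.112)),.106],v=.03,force_limit=12))
arm.pause(.4);S(0)
arm.move_l([*(p+loc(-.07,.112)),.106],v=.15)
arm.move_l([*(p+loc(-.07,.112)),.26],v=.2)
e=snap("side","s9");d=snap("wrist","w9");S(0)
b=nets.find_in("side","start_lever_tip");print([(np.round(r["bbox"],1),r["confidence"]) for r in b][:2])
b=nets.find_in("wrist","start_lever_tip");print([(np.round(r["bbox"],1),r["confidence"]) for r in b][:2])
q=np.r_[p,YAW]
for a in (.7,.85,1.0):
    P=[[.055*np.sin(a-.5),.11,.067+.055*np.cos(a-.5)]];print(a,proj(d,sh2w(q,P)),proj(e,sh2w(q,P)))
cv2.imwrite("pics/s9c.png",cv2.resize(e["image"][180:320,280:410,::-1],None,fx=4.6,fy=4.2,interpolation=2))
E
```

```text
True [ 0.5725 -0.0509  0.1049] [-8.  -2.9  7.8] 25.81
0 [ 0.5726 -0.0509  0.105 ] [-8.  -2.4  7.1] 26.21
0 [ 0.5028 -0.0674  0.2584] [-0.2  1.  -0.2] 27.86
[(array([327.1, 211.3, 337. , 224.9]), 0.57)]
[(array([146.9, 188.5, 196.1, 212.9]), 0.93)]
0.7 [[178.15718996 199.649182  ]] [[326.22083107 213.63367086]]
0.85 [[169.65967947 199.07101939]] [[329.23526138 213.9808054 ]]
1.0 [[162.19320066 198.19723476]] [[332.04689792 214.79457249]]
```

View pics/w9.png

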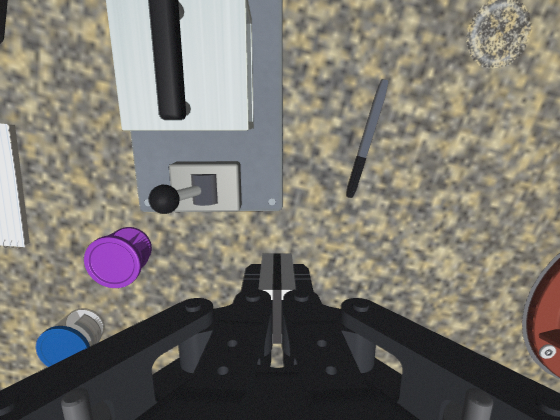

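View pics/s9c.png

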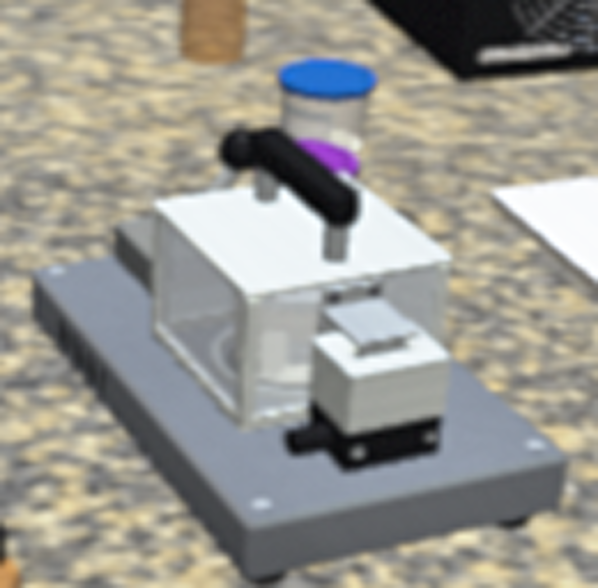

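```bash
python3 - <<'E'
from h import *
job.hand_in();print(arm.read_state()["time_s"])
E
```

```text
the job is handed in; nothing more can be done
the job is handed in; nothing more can be done
```

The guard is fitted over the pot, the start lever is pushed fully over, and the job is handed in at about 28 s of the 48 s. No verdict was reported.

- **Guard:** I gripped it by its handle and lined the tongue up with the slot using the wrist and side cameras. The tongue went in with no resistance above about 3 N. The guard seated when the tool was at z = 0.136 m, exactly the calculated home height, with only a few newtons of contact.
- **Lever:** After letting go, I pushed it with the shut fingers until it stopped, at about 8 to 11 N. In the last wrist picture the ball is at about pixel column 164. The model predicts 162 for 1.0 rad and 170 for 0.85 rad, so it agrees with fully on.
- **Final state:** The last pictures show the guard flat on the deck and the robot clear of everything. The bystanders in view showed no visible shift.

**Less certain:**
- **Pot:** I saw it only through the clear panels, so I did not measure its position under the guard.
- **Camera calibration:** The wrist camera was about 1 to 1.5 mm off sideways, and the side camera about 1.3 pixels off. I allowed for the wrist error by aligning the guard to the switch within the same picture.
- **Deck corners:** They fitted the shaker model 2 to 3 pixels worse than the switch, so I relied on the switch.

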